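Angle the full wafer tray past the rail post into its stall

TASK

Put the long open tray of wafer bars away in the railed stall on the counter, where it must lie lengthwise, all of it inside the rails and back against the rear rail. The stall's opening is shorter than the tray, so push one end in behind the front post first and then push the other end in after it. The tray is full, open and of thin card: only push it along the counter with the fingers, never squeeze, lift or tip it, and leave the stamp, the calculator and the jar where they are.

Things in the scene. Friction and masses are not known exactly. Their poses are not given: they have to be found in the camera images.
- tray: The long piece: an open-topped cardboard display tray 280 mm long, 60 mm wide, 45 mm high, packed to the brim with wafer bars (one rigid body to push, 0.4 to 0.8 kg, slides flat on the counter for 3 to 12 N). Origin at the centre of its underside; its own y axis runs along its length, x across its width, z up. The two ends are alike.
- tray_right_end (a point): Middle of the lower edge of the tray's end face at its own -y end (140 mm from the tray's origin); at the start this is the end on the robot's right, nearest the front return of the stall.
- tray_left_end (a point): Middle of the lower edge of the tray's end face at its own +y end (140 mm from the tray's origin); the end on the robot's left.
- stall: Fixed stall of low chromed gallery rail (12 mm tubes 18 and 50 mm up, posts 64 mm high), no floor of its own. Origin on the counter, mid clear space; x away from the robot to the rear rail, y along the stall to the robot's left. Clear inside: x -50 to +50 mm, y -160 to +160 mm. Rear (the rail runs on past both ends) and both ends railed; front only by a short return from the right end to the front post.
- front_post (a point): Foot of the stall's front post: 20 mm thick, 64 mm high, rigid, at x = -60, y = -80 mm of the stall, at the free end of the front return. The return rail runs from it to the right end of the stall; to its left the front is open for 230 mm, up to the left corner post.
- left_corner_post (a point): Foot of the post at the left end of the stall's front: 16 mm thick, 64 mm high, rigid, at x = -60, y = +168 mm of the stall; the left end rail runs back from it to the rear rail.
- stamp: Bystander: self-inking hand stamp, 42 x 62 mm, 72 mm high, loose, standing to the right nearer the robot. Origin at the centre of its underside.
- calculator: Bystander: desk calculator lying flat, 150 x 105 mm, 20 mm high, loose, far right. Origin at the centre of its underside.
- jar: Bystander: clear plastic sweet jar, 84 mm diameter, 125 mm high, loose, standing to the left beyond the stall. Origin at the centre of its underside.

How it is judged:
On the way:
1. the tray's right end is in behind the front post while its left end is still outside, in front of the stall (y of tray_right_end in the frame of stall below -0.09 m and x of tray_right_end in the frame of stall above -0.04 m and x of tray_left_end in the frame of stall below -0.05 m).
At the end, for the whole second after the job is handed in: the tray lies flat on the counter, at rest, wholly between the rails, with the rear edge at both of its ends within 14 mm of the rear rail (x of tray_right_end in the frame of stall between 0.006 and 0.03 m and x of tray_left_end in the frame of stall between 0.006 and 0.03 m and y of tray_right_end in the frame of stall above -0.165 m and y of tray_left_end in the frame of stall below 0.165 m and height (world z) of tray below 0.004 m and angle between tray's own z axis and vertical below 0.04 rad and linear speed of tray below 0.01 m/s); the robot touches nothing.
It fails at once if the tray is squeezed between the fingers, or struck hard, while it stands clear of the rails (contact force between the fingers and tray above 30 N and contact force between tray and stall below 1 N).
It fails at once if the tray is lifted off the counter (height (world z) of tray above 0.012 m).
It fails at once if the tray is tipped (angle between tray's own z axis and vertical above 0.12 rad).
It fails at once if the stamp, the calculator or the jar is disturbed (distance of any of stamp, calculator, jar from where it was at the start of the episode above 0.015 m).
It also fails if it takes over 72 s, if anything falls off the work surface, if the arm or the gripper's body presses on something with over 40 N, if the wrist force passes 120 N, or if a joint passes its speed limit or range.

ROBOT

A 6-joint arm with a two-finger parallel gripper is mounted at the origin on the work surface. World frame = base frame: x ahead of the robot, y to its left, z up, the work surface at z = 0. Lengths are in m, angles in rad, forces in N, time in s.
With the tool pointing down it reaches from about 0.25 to 0.725 m from the base axis. Payload 4 kg.
Tool frame: the origin (TCP) lies on the centre line of the jaws, within the pads' length; the fingertips stand ahead of it and the grasp point (between the pads) lies 11 mm behind it (bot.tip_extent is the z of the fingertips in the tool frame, in m); z points along the fingers, y is the direction in which the jaws open and shut (so a half turn about z gives the same grasp; the last joint's range is limited). The gripper opens to 85 mm and grips with 20 to 120 N. Pads are 22 mm wide; open, the fingers measure 114 mm over their backs; the gripper's body (76 mm by 85 mm) begins 54 mm behind the grasp point. The pads swing forward as they close: fully open they stand 13 mm farther back than shut.
Start: joints at [-1.243, 0.241, 0.005, 1.335, 0, 1.571], TCP at [0.161, -0.473, 0.239] pointing down, gripper open.
Joint ranges: [-2.72, 2.72], [-1.05, 1.87], [-1.09, 1.28], [-1.99, 2.15], [-1.42, 1.44], [-3.14, 3.14]. Speed limits (rad/s): [2.79, 2.79, 3.14, 3.14, 3.14, 3.14].

INTERFACE

Orientations are given as a unit quaternion [x, y, z, w].
In Python, from workcell import bot gives the robot as it stands.
- The arm moves only by the shell command python3 -m jog 'ROWS'. ROWS is JSON, a list that holds one entry, the list of rows, each a list of 7 numbers: the shift along the world's x, y, z in m, then the turn, a rotation vector about the world's x, y, z in degrees, then the closure in counts, from 0 (fully open) to 255 (shut). In form: [[[tx, ty, tz, ax, ay, az, fingers], ...]]. A call has 1 to 10 rows; each row is the pose to reach, as a shift and turn from the pose commanded when the call began; what a row does not reach only later rows make up. A row lasts 1/12 s, in which the tool goes at most 41.7 mm and 7.16 degrees, less where a joint would pass 70% of its speed; a pose out of reach is approached as far as the arm can. A call with a gripper value outside its range is refused whole. The fingers move at their own pace and stop on an object; the grip force is fixed at half the most. Time passes only in rows, so rows that repeat a pose let the fingers close. It gives the time, the measured TCP pose, the force and the opening at its end, in the units of the state.
- bot.get_obs(): the state, without advancing time (a new reading comes with each control period).
- bot.camera(name): name is "scene" or "top" or "wrist"; returns the picture (420x560x3 uint8, blue, green, red); there is no depth.
- bot.camera_model(name): a dict with "K" (3x3 intrinsics, pixels), "k1" (the pictures are not rectified: a ray, as slopes to the right and down, at radius r is drawn at 1 + k1 r^2 times it, then the intrinsics apply), "T" (4x4, takes a point from camera to world coordinates). Camera axes: x right, y down, z forward; pixel columns grow to the right and rows downward; lengths in m; the calibration is good to about 2 mm. A picture is of the moment at which its call begins: read the wrist's pose just before it. camera_model takes no time and is no camera call; for the wrist camera it gives the pose at the moment of the call.
- bot.job_done(): hands the job in, once; it reports no verdict.
The state is a dict: "clock": time; "joint_pos": joint angles; "joint_vel": joint speeds; "tau": joint torques, N m; "eef_pos": TCP position; "tool_rot": TCP orientation; "ft_force": force on the tool from outside, world axes, zero at the start; "ft_torque": the same for the moment, N m; "grip_width": finger opening in m.
Only numpy, scipy, OpenCV 4.12 (cv2) and the standard library are available. Lean on these libraries where they do the work, as an engineer would, in place of code of your own. Each camera call takes 0.05 s, during which the arm holds its last target. There are 200 camera calls.

## Working session

There is one attempt and no reset: what is moved stays moved. The work goes in short steps, Python scripts to look and compute and a shell command to move; the robot and the scene stay as the last step left them, time stands still between calls to the robot, and variables do not carry over. Pictures are saved under pics/ and viewed, about 8 in all and at most 12, crops included, and the job is handed in when it is done.

```bash
mkdir -p pics; ls
python3 - <<'E'
from workcell import bot
import cv2
print(bot.get_obs()); print(bot.tip_extent)
for n in("top","scene"):
    cv2.imwrite(f"pics/{n}0.png",bot.camera(n)); m=bot.camera_model(n); print(n,m)
E
```

```text
pics
{'clock': 0.0, 'joint_pos': array([-1.24300581e+00,  2.41383227e-01,  3.71887189e-03,  1.33515427e+00,
       -3.14579935e-05,  1.57082173e+00]), 'joint_vel': array([ 2.41427091e-04,  1.74187419e-03,  4.64941967e-06,  2.83827372e-04,
       -2.70083012e-03, -7.94371714e-04]), 'tau': array([ 4.64809982e-04, -3.72321188e+01,  2.52405560e+01,  1.68497855e-02,
        6.37923540e-05,  5.31661371e-06]), 'eef_pos': array([ 0.160774  , -0.47281289,  0.23842572]), 'tool_rot': array([ 9.86600775e-01,  1.63149894e-01, -1.80512182e-04, -9.95028554e-04]), 'ft_force': array([ 0.22639921,  0.2334559 , -0.70056691]), 'ft_torque': array([ 0.01999541, -0.02239327, -0.00863842]), 'grip_width': 0.08557193954844725}
0.008
top {'K': array([[382.3195839 ,   0.        , 273.5654858 ],
       [  0.        , 382.3195839 , 208.13162398],
       [  0.        ,   0.        ,   1.        ]]), 'k1': -0.0027692535038057057, 'T': array([[-0.00561105, -0.99968452,  0.02448235,  0.50487169],
       [-0.99993975,  0.0058401 ,  0.00929431, -0.03274527],
       [-0.00943436, -0.02442872, -0.99965706,  1.11885553],
       [ 0.        ,  0.        ,  0.        ,  1.        ]])}
scene {'K': array([[398.55631449,   0.        , 277.79782538],
       [  0.        , 398.55631449, 204.1500702 ],
       [  0.        ,   0.        ,   1.        ]]), 'k1': -0.10763971744998528, 'T': array([[-0.21448082,  0.84289882, -0.49347701,  1.04938387],
       [ 0.97666132,  0.19099303, -0.09825648,  0.05142662],
       [ 0.0114304 , -0.50303404, -0.86419101,  0.95277766],
       [ 0.        ,  0.        ,  0.        ,  1.        ]])}
```

View pics/top0.png

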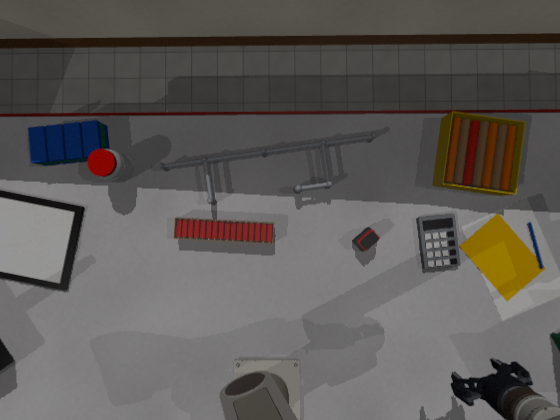

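View pics/scene0.png

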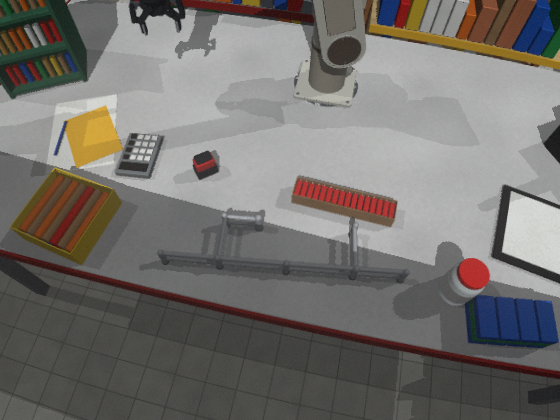

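The top view shows the tray at px (175–273, 218–243). The front post is near (297,188), the left corner post near (212,202), the rear rail runs (165,166)–(385,132), and the stamp is at (365,239). Next I'll zoom in for exact pixels.

```bash
cat > h.py <<'E'
from workcell import bot
import cv2, numpy as np
def ray(n,uv,z,m=None):
    m=m or bot.camera_model(n); K=m["K"]; k=m["k1"]
    d=np.array([(uv[0]-K[0,2])/K[0,0],(uv[1]-K[1,2])/K[1,1]]); s=d.copy()
    for _ in range(8): s=d/(1+k*(s@s))
    T=m["T"]; v=T[:3,:3]@np.array([s[0],s[1],1]); o=T[:3,3]
    return (o+v*(z-o[2])/v[2])[:2]
def redtray(img,roi,amin=150):
    h=cv2.cvtColor(img,cv2.COLOR_BGR2HSV)
    m=((h[...,0]<12)|(h[...,0]>172))&(h[...,1]>130)&(h[...,2]>60)
    k=np.zeros(m.shape,np.uint8); x0,y0,x1,y1=roi; k[y0:y1,x0:x1]=m[y0:y1,x0:x1]
    k=cv2.morphologyEx(k,cv2.MORPH_CLOSE,np.ones((5,5)))
    c=max(cv2.findContours(k,0,2)[0],key=cv2.contourArea)
    return cv2.minAreaRect(c)
E
python3 - <<'E'
from h import *
i=cv2.imread("pics/top0.png"); c=i[120:260,150:400]
cv2.imwrite("pics/c1.png",cv2.resize(c,None,fx=3.2,fy=3.2,interpolation=cv2.INTER_CUBIC))
r=redtray(i,(150,200,300,260)); print(r)
print(np.array([ray("top",p,.043) for p in cv2.boxPoints(r)]).round(4), ray("top",r[0],.043))
i=cv2.imread("pics/scene0.png"); r=redtray(i,(270,160,420,240)); print(r)
print(np.array([ray("scene",p,.043) for p in cv2.boxPoints(r)]).round(4), ray("scene",r[0],.043))
E
```

```text
((223.81216430664062, 230.06906127929688), (95.91986846923828, 17.81744384765625), 3.012787342071533)
[[ 0.453   0.2541]
 [ 0.5031  0.2515]
 [ 0.4875 -0.0186]
 [ 0.4375 -0.0157]] [0.47027454 0.11764635]
((344.7584228515625, 198.28651428222656), (102.10215759277344, 15.620356559753418), 13.5704345703125)
[[ 0.4896 -0.0183]
 [ 0.4393 -0.018 ]
 [ 0.4552  0.257 ]
 [ 0.504   0.2505]] [0.47248633 0.11902744]
```

View pics/c1.png

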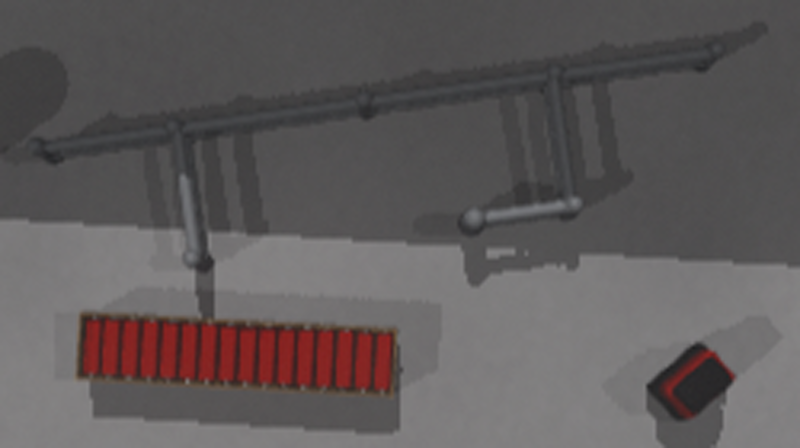

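Run:
```python
from h import *
P={}
for n,u,z in [("front",(473,218),.060),("left",(197,257),.060),("RL",(177,130),.055),("RR",(556,74),.055),("RC",(572,205),.060),("stamp",(694,380),.072)]:
    P[n]=ray("top",(u[0]/3.2+150-.3,u[1]/3.2+120-.3),z); print(n,P[n].round(4))
# fit stall frame
L={"front":(-.06,-.08),"left":(-.06,.168),"RL":(.056,.168),"RR":(.056,-.166),"RC":(-.06,-.166)}
A=np.array([L[k] for k in L]); B=np.array([P[k] for k in L]); ac,bc=A.mean(0),B.mean(0)
a=(A-ac)@[1,1j]; b=(B-bc)@[1,1j]; th=np.angle((b*a.conj()).sum())
R=np.array([[np.cos(th),-np.sin(th)],[np.sin(th),np.cos(th)]]); t=bc-R@ac
print("stall",t,np.degrees(th)); print("res",((A@R.T+t)-B).round(4))
S=lambda p:R.T@(np.array(p)-t)
for n,p in dict(Rend=(.463,-.021),Lend=(.4785,.258)).items(): print(n,S(p))
```

```text
front [ 0.5867 -0.0896]
left [0.5544 0.15  ]
RL [0.6658 0.1682]
RR [ 0.7125 -0.1632]
RC [ 0.5975 -0.1754]
stamp [ 0.4463 -0.2763]
stall [ 0.63480711 -0.00511665] 7.736002482001265
res [[-0.0006 -0.0029]
 [-0.0016  0.0033]
 [ 0.0019  0.0007]
 [ 0.0001  0.0011]
 [ 0.0002 -0.0023]]
Rend [-0.1723815   0.00738797]
Lend [-0.1194667  0.2817623]
```

Stall frame: origin (0.635, −0.005), yaw 7.7°. Tray yaw is about −3° in the world frame, or −11° relative to the stall. The plan has three parts:
- Push the tray's right end in +x until it sits about +24° to the stall.
- Push it lengthwise from the left end.
- Swing the left end in.

First I'll bring the shut fingers in front of the tray's right end.

```bash
python3 -m jog '[[[0.229,0.473,0,0,0,-5,255],[0.229,0.473,0,0,0,-5,255],[0.229,0.473,0,0,0,-5,255],[0.229,0.473,0,0,0,-5,255],[0.229,0.473,0,0,0,-5,255],[0.229,0.473,0,0,0,-5,255],[0.229,0.473,0,0,0,-5,255],[0.229,0.473,0,0,0,-5,255],[0.229,0.473,0,0,0,-5,255],[0.229,0.473,0,0,0,-5,255]]]'; python3 -c "
from workcell import bot;print(bot.tip_extent)"
```

```text
clock: 0.93
eef_pos: [0.3426, -0.0964, 0.2393]
tool_rot: [0.993, 0.12, 0.0, 0.0]
ft_force: [0.9, -1.1, 0.3]
grip_width: -0.0001
0.008
```

```bash
python3 -m jog '[[[0.045,0.096,0,0,0,0,255],[0.045,0.096,0,0,0,0,255],[0.045,0.096,0,0,0,0,255],[0.045,0.096,-0.2,0,0,0,255],[0.045,0.096,-0.2,0,0,0,255],[0.045,0.096,-0.2,0,0,0,255],[0.045,0.096,-0.2,0,0,0,255],[0.045,0.096,-0.2,0,0,0,255],[0.045,0.096,-0.209,0,0,0,255],[0.045,0.096,-0.209,0,0,0,255]]]'
```

```text
clock: 1.77
eef_pos: [0.384, -0.0023, 0.0273]
tool_rot: [0.993, 0.12, -0.004, -0.001]
ft_force: [0.1, 0.1, 0.8]
grip_width: 0.0
```

```bash
python3 -m jog '[[[0.02,0,0,0,0,0,255],[0.03,0,0,0,0,0,255],[0.036,0,0,0,0,0,255],[0.042,0,0,0,0,0,255],[0.05,0,0,0,0,0,255],[0.06,0,0,0,0,0,255],[0.07,0,0,0,0,0,255],[0.08,0,0,0,0,0,255],[0.09,-0.001,0,0,0,0,255],[0.1,-0.002,0,0,0,0,255]]]'
cat >> h.py <<'E'
th=np.radians(7.7); R=np.array([[np.cos(th),-np.sin(th)],[np.sin(th),np.cos(th)]]); t=np.array([.635,-.005])
S=lambda p:R.T@(np.array(p)-t)
def tray(n="top",save=None):
    im=bot.camera(n); r=redtray(im,(120,120,330,280) if n=="top" else (200,150,430,290))
    if save: cv2.imwrite(save,im)
    b=np.array([ray(n,p,.043) for p in cv2.boxPoints(r)])
    c=b.mean(0); e=[b[1]-b[0],b[2]-b[1]]; e=max(e,key=np.linalg.norm); L=np.linalg.norm(e); u=e/L; u*=np.sign(u[1])
    print(n,"c",c.round(4),"len",L.round(3),"yaw",np.degrees(np.arctan2(-u[0],u[1])).round(1),"stallyaw",(np.degrees(np.arctan2(-u[0],u[1]))-7.7).round(1))
    for k,s in (("R",-.14),("L",.14)): print(k,"world",(c+s*u).round(4),"stall",S(c+s*u).round(4))
E
python3 -c "
from h import *
tray('top','pics/t1.png');tray('scene')"
```

```text
clock: 2.6
eef_pos: [0.4876, -0.0039, 0.0306]
tool_rot: [0.993, 0.12, -0.0, -0.001]
ft_force: [-2.0, 0.8, 1.4]
grip_width: 0.0003
top c [0.4809 0.1666] len 0.175 yaw 16.2 stallyaw 8.5
R world [0.5198 0.0322] stall [-0.1091  0.0522]
L world [0.4419 0.3011] stall [-0.1504  0.3292]
scene c [0.4982 0.1206] len 0.275 yaw 17.0 stallyaw 9.3
R world [ 0.5391 -0.0133] stall [-0.0961  0.0046]
L world [0.4573 0.2545] stall [-0.1413  0.281 ]
```

```bash
python3 -m jog '[[[0.008,0,0,0,0,2,255],[0.016,0,0,0,0,4,255],[0.024,0.001,0,0,0,6,255],[0.032,0.003,0,0,0,8,255],[0.04,0.005,0,0,0,11,255],[0.046,0.006,0,0,0,14,255],[0.046,0.006,0,0,0,14,255]]]'
python3 -c "
from h import *
tray('scene','pics/s2.png')"
```

```text
clock: 3.28
eef_pos: [0.5344, 0.0019, 0.0305]
tool_rot: [0.971, 0.241, 0.001, 0.0]
ft_force: [-0.9, -0.6, 0.4]
grip_width: -0.0001
scene c [0.513  0.1246] len 0.277 yaw 30.7 stallyaw 23.0
R world [0.5845 0.0042] stall [-0.0488  0.0159]
L world [0.4415 0.2449] stall [-0.1583  0.2736]
```

```bash
python3 -m jog '[[[-0.026,-0.015,0,0,0,0,255],[-0.026,-0.015,0.04,0,0,7,255],[-0.026,-0.015,0.08,0,0,14,255],[-0.026,-0.015,0.12,0,0,21,190],[-0.118,0.286,0.12,0,0,28,190],[-0.118,0.286,0.12,0,0,35,190],[-0.118,0.286,0.12,0,0,42,190],[-0.118,0.286,0.12,0,0,49,190],[-0.118,0.286,0.12,0,0,56,190],[-0.118,0.286,0.12,0,0,63,190]]]'
python3 -c "
from h import *
print(bot.get_obs()['joint_pos'])
tray('scene')"
```

```text
clock: 4.17
eef_pos: [0.4334, 0.2273, 0.1508]
tool_rot: [0.701, 0.713, 0.001, 0.0]
ft_force: [0.3, 0.1, 0.4]
grip_width: 0.0221
[ 4.82908908e-01  2.76992218e-01 -1.85487771e-01  1.10684021e+00
  1.29888672e-04  2.03596867e+00]
scene c [0.513  0.1246] len 0.277 yaw 30.7 stallyaw 23.0
R world [0.5845 0.0042] stall [-0.0488  0.0159]
L world [0.4415 0.2449] stall [-0.1583  0.2736]
```

```bash
python3 -m jog '[[[-0.018,0.06,0,0,0,7,190],[-0.018,0.06,0,0,0,14,190],[-0.018,0.06,0,0,0,21,190],[-0.018,0.06,-0.03,0,0,28,190],[-0.018,0.06,-0.06,0,0,30,190],[-0.018,0.06,-0.1,0,0,30,190],[-0.018,0.06,-0.12,0,0,30,190],[-0.018,0.06,-0.12,0,0,30,190]]]'
python3 -c "
from h import *
tray('top','pics/t3.png');tray('scene','pics/s3.png')"
```

```text
clock: 4.88
eef_pos: [0.4127, 0.283, 0.026]
tool_rot: [0.495, 0.869, -0.004, -0.002]
ft_force: [0.3, -0.3, 0.4]
grip_width: 0.0219
top c [0.511  0.1247] len 0.271 yaw 30.5 stallyaw 22.8
R world [0.582 0.004] stall [-0.0513  0.0161]
L world [0.44   0.2454] stall [-0.1597  0.2742]
scene c [0.5136 0.1248] len 0.277 yaw 30.6 stallyaw 22.9
R world [0.5849 0.0043] stall [-0.0484  0.016 ]
L world [0.4424 0.2453] stall [-0.1574  0.2739]
```

View pics/t3.png

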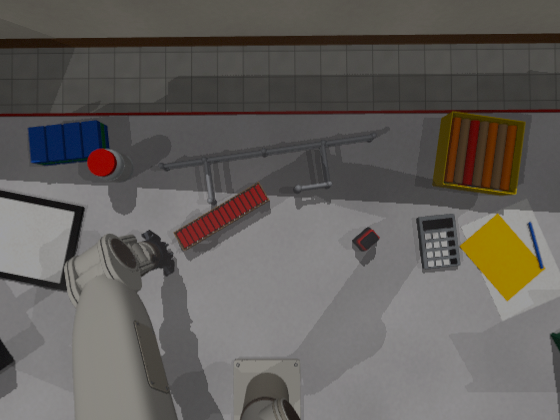

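The top view shows the gripper (155,252) squarely behind the tray's left end, and the tray aimed between the left post (212,203) and the front post (297,188). I'll push it lengthwise with a slight extra turn.

```bash
python3 -m jog '[[[0.010,-0.017,0.002,0,0,1,190],[0.0165,-0.027,0.002,0,0,1,190],[0.020,-0.033,0.002,0,0,2,190],[0.024,-0.039,0.002,0,0,2,190],[0.028,-0.045,0.002,0,0,2,190],[0.032,-0.052,0.002,0,0,2,190],[0.036,-0.058,0.002,0,0,2,190],[0.040,-0.064,0.002,0,0,2,190],[0.044,-0.070,0.002,0,0,2,190],[0.048,-0.077,0.002,0,0,2,190]]]'
python3 -c "
from h import *
tray('top','pics/t4.png');tray('scene')"
```

```text
clock: 5.82
eef_pos: [0.4656, 0.2107, 0.0349]
tool_rot: [0.479, 0.878, 0.003, -0.001]
ft_force: [-3.4, 5.3, 4.1]
grip_width: 0.0214
top c [0.5433 0.0804] len 0.271 yaw 31.4 stallyaw 23.7
R world [ 0.6162 -0.0391] stall [-0.0232 -0.0313]
L world [0.4703 0.1998] stall [-0.1358  0.2251]
scene c [0.5466 0.0794] len 0.276 yaw 32.1 stallyaw 24.4
R world [ 0.6211 -0.0392] stall [-0.0184 -0.032 ]
L world [0.4722 0.1979] stall [-0.1342  0.2229]
```

```bash
python3 -m jog '[[[0.0048,-0.0076,0,0,0,0,190],[0.0095,-0.0153,0,0,0,0,190],[0.0143,-0.023,0,0,0,0,190],[0.019,-0.0305,0,0,0,0,190],[0.024,-0.038,0,0,0,0,190],[0.0286,-0.0458,0,0,0,0,190],[0.033,-0.0534,0,0,0,0,190],[0.038,-0.061,0,0,0,0,190],[0.043,-0.0687,0,0,0,0,190],[0.047,-0.076,0,0,0,0,190]]]'
python3 -c "
from h import *
tray('top','pics/t5.png');tray('scene','pics/s5.png')"
```

```text
clock: 6.75
eef_pos: [0.5121, 0.1347, 0.0343]
tool_rot: [0.478, 0.878, 0.003, -0.001]
ft_force: [-4.0, 6.7, 6.4]
grip_width: 0.0221
top c [0.5912 0.0059] len 0.27 yaw 32.4 stallyaw 24.7
R world [ 0.6662 -0.1123] stall [ 0.0165 -0.1105]
L world [0.5162 0.1242] stall [-0.1004  0.1439]
scene c [0.5964 0.005 ] len 0.276 yaw 33.1 stallyaw 25.4
R world [ 0.6729 -0.1122] stall [ 0.0232 -0.1114]
L world [0.5199 0.1222] stall [-0.0971  0.1415]
```

View pics/t5.png

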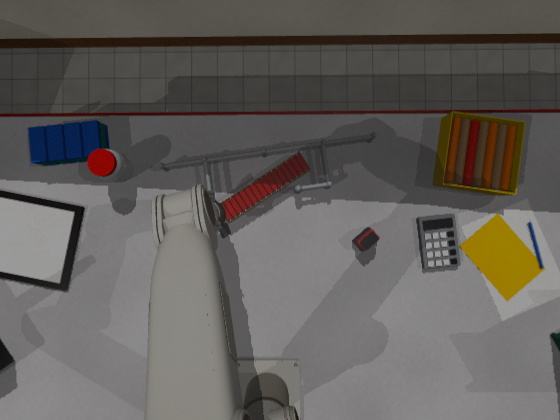

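The tray (225–308, 155–215) has its right end behind the front post (297,188) and its left end is still outside, so the intermediate condition is met. I'll push the end a bit farther right while turning back slightly.

```bash
python3 -m jog '[[[0.0025,-0.005,0,0,0,-1,190],[0.005,-0.01,0,0,0,-2,190],[0.0075,-0.015,0,0,0,-3,190],[0.0095,-0.019,0,0,0,-4,190],[0.0095,-0.019,0,0,0,-4,190]]]'
python3 -c "
from h import *
tray('top');tray('scene')"
```

```text
clock: 7.27
eef_pos: [0.5217, 0.115, 0.0336]
tool_rot: [0.509, 0.861, 0.002, -0.0]
ft_force: [-1.5, 4.6, 3.6]
grip_width: 0.0219
top c [ 0.5999 -0.0152] len 0.269 yaw 31.9 stallyaw 24.2
R world [ 0.6738 -0.1341] stall [ 0.0212 -0.1332]
L world [0.526  0.1037] stall [-0.0935  0.1223]
scene c [ 0.6031 -0.0143] len 0.275 yaw 32.9 stallyaw 25.2
R world [ 0.6792 -0.1318] stall [ 0.0268 -0.1316]
L world [0.527  0.1033] stall [-0.0925  0.1218]
```

```bash
python3 -m jog '[[[-0.011,0.017,0,0,0,0,190],[-0.011,0.017,0.04,0,0,7,190],[-0.011,0.017,0.08,0,0,14,255],[-0.011,0.017,0.1,0,0,21,255],[-0.047,-0.02,0.1,0,0,28,255],[-0.047,-0.06,0.1,0,0,35,255],[-0.047,-0.075,0.1,0,0,42,255],[-0.047,-0.075,0.1,0,0,49,255],[-0.047,-0.075,0.1,0,0,56,255],[-0.047,-0.075,0.1,0,0,63,255]]]'
python3 -m jog '[[[0,0,0,0,0,7,255],[0,0,0,0,0,14,255],[0,0,-0.03,0,0,18,255],[0,0,-0.07,0,0,18,255],[0,0,-0.1,0,0,18,255],[0,0,-0.1,0,0,18,255]]]'
python3 -c "
from h import *
tray('top');tray('scene')"
```

```text
clock: 8.2
eef_pos: [0.4739, 0.0372, 0.1326]
tool_rot: [-0.017, 1.0, -0.001, 0.0]
ft_force: [-0.5, -0.2, -0.4]
grip_width: -0.0001
clock: 8.7
eef_pos: [0.4688, 0.0376, 0.0272]
tool_rot: [-0.171, 0.985, -0.0, -0.006]
ft_force: [-1.5, -0.6, -0.3]
grip_width: 0.0006
top c [ 0.6    -0.0151] len 0.27 yaw 32.5 stallyaw 24.8
R world [ 0.6753 -0.1331] stall [ 0.0228 -0.1323]
L world [0.5248 0.103 ] stall [-0.0948  0.1218]
scene c [ 0.6036 -0.0144] len 0.276 yaw 32.5 stallyaw 24.8
R world [ 0.6788 -0.1325] stall [ 0.0264 -0.1322]
L world [0.5283 0.1036] stall [-0.0911  0.122 ]
```

```bash
python3 -m jog '[[[0.015,0.010,0.003,0,0,0,255],[0.023,0.015,0.003,0,0,0,255],[0.029,0.019,0.003,0,0,0,255],[0.036,0.024,0.003,0,0,0,255],[0.043,0.029,0.003,0,0,0,255],[0.051,0.034,0.003,0,0,-2,255],[0.059,0.039,0.003,0,0,-4,255],[0.067,0.044,0.003,0,0,-5,255],[0.075,0.05,0.003,0,0,-6,255],[0.075,0.05,0.003,0,0,-6,255]]]'
python3 -c "
from h import *
tray('top');tray('scene','pics/s7.png')"
```

```text
clock: 9.63
eef_pos: [0.5514, 0.09, 0.0356]
tool_rot: [-0.12, 0.993, 0.0, 0.002]
ft_force: [0.1, 0.5, 0.9]
grip_width: 0.0002
top c [ 0.6246 -0.0255] len 0.229 yaw 14.2 stallyaw 6.5
R world [ 0.6589 -0.1612] stall [ 0.0027 -0.158 ]
L world [0.5902 0.1102] stall [-0.0289  0.1202]
scene c [ 0.6233 -0.006 ] len 0.274 yaw 15.3 stallyaw 7.6
R world [ 0.6603 -0.141 ] stall [ 0.0069 -0.1382]
L world [0.5864 0.1291] stall [-0.0302  0.1394]
```

```bash
python3 -m jog '[[[0.007,0.001,0,0,0,-2,255],[0.014,0.002,0,0,0,-4,255],[0.021,0.003,0,0,0,-5,255],[0.028,0.004,0,0,0,-6,255],[0.034,0.0045,0,0,0,-6,255],[0.039,0.005,0,0,0,-6,255],[0.039,0.005,0,0,0,-6,255]]]'
python3 -c "
from h import *
tray('scene','pics/s8.png')"
```

```text
clock: 10.32
eef_pos: [0.5895, 0.0937, 0.0353]
tool_rot: [-0.067, 0.998, -0.0, 0.001]
ft_force: [0.5, 0.3, -0.2]
grip_width: -0.0001
scene c [ 0.6422 -0.0114] len 0.274 yaw 4.2 stallyaw -3.5
R world [ 0.6525 -0.151 ] stall [-0.0023 -0.1471]
L world [0.6319 0.1282] stall [0.0148 0.1324]
```

```bash
python3 -m jog '[[[-0.02,-0.003,0,0,0,0,255],[-0.05,-0.007,0,0,0,0,255],[-0.04,-0.04,0,0,0,0,60],[-0.04,-0.08,0,0,0,0,60],[-0.04,-0.105,0,0,0,0,60],[-0.04,-0.105,-0.005,0,0,0,60],[-0.04,-0.105,-0.01,0,0,0,60]]]'
python3 -c "
from h import *
print(S(bot.get_obs()['eef_pos'][:2]))
tray('scene','pics/s9.png')"
```

```text
clock: 10.95
eef_pos: [0.549, -0.0129, 0.0259]
tool_rot: [-0.066, 0.998, -0.0, 0.001]
ft_force: [-0.8, 0.6, -0.7]
grip_width: 0.0606
[-0.08631904  0.00365273]
scene c [ 0.642  -0.0112] len 0.274 yaw 4.3 stallyaw -3.4
R world [ 0.6525 -0.1508] stall [-0.0022 -0.1468]
L world [0.6316 0.1284] stall [0.0145 0.1327]
```

View pics/s9.png

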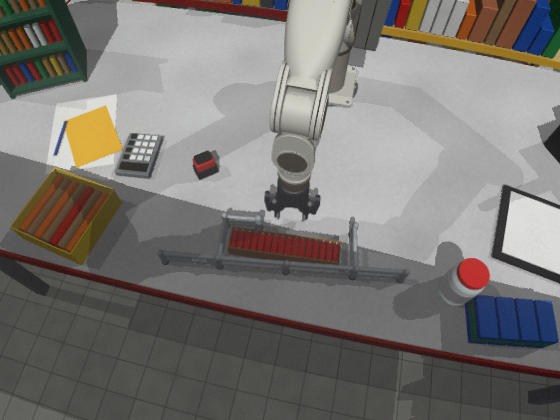

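The scene view shows the tray (228–342, 230–262) inside the rails with the open fingers (292,200) centred in front of it. Now a square push toward the rear rail.

```bash
python3 -m jog '[[[0.02,0.003,0,0,0,0,60],[0.028,0.004,0,0,0,0,60],[0.034,0.0045,0,0,0,0,60],[0.04,0.0055,0,0,0,0,60],[0.046,0.006,0,0,0,0,60],[0.052,0.007,0,0,0,0,60],[0.057,0.0075,0,0,0,0,60],[0.057,0.0075,0,0,0,0,60]]]'
python3 -c "
from h import *
print(S(bot.get_obs()['eef_pos'][:2]))
tray('scene','pics/s10.png')"
```

```text
clock: 11.67
eef_pos: [0.6037, -0.0039, 0.025]
tool_rot: [-0.067, 0.998, -0.0, -0.002]
ft_force: [-4.1, -0.7, 3.2]
grip_width: 0.065
[-0.03092497  0.00524639]
scene c [ 0.6511 -0.0104] len 0.275 yaw 5.5 stallyaw -2.2
R world [ 0.6644 -0.1497] stall [ 0.0097 -0.1474]
L world [0.6378 0.129 ] stall [0.0207 0.1324]
```

```bash
python3 -m jog '[[[0.003,0,0,0,0,0,60],[0.006,0.001,0,0,0,0,60],[0.008,0.001,0,0,0,0,60],[0.008,0.001,0,0,0,0,60]]]'
python3 -c "
from h import *
tray('scene')"
python3 -m jog '[[[0.002,0,0,0,0,0,60],[0.004,0,0,0,0,0,60],[0.004,0,0,0,0,0,60]]]'
python3 -c "
from h import *
tray('scene')"
```

```text
clock: 12.05
eef_pos: [0.6114, -0.0034, 0.025]
tool_rot: [-0.067, 0.998, -0.001, -0.002]
ft_force: [-4.9, -1.4, 2.7]
grip_width: 0.0655
scene c [ 0.6569 -0.0087] len 0.275 yaw 7.2 stallyaw -0.5
R world [ 0.6743 -0.1476] stall [ 0.0199 -0.1466]
L world [0.6394 0.1302] stall [0.0225 0.1334]
clock: 12.35
eef_pos: [0.6134, -0.0037, 0.0249]
tool_rot: [-0.067, 0.998, -0.001, -0.004]
ft_force: [-9.8, -2.7, 7.0]
grip_width: 0.0654
scene c [ 0.6578 -0.0085] len 0.275 yaw 7.7 stallyaw -0.0
R world [ 0.6765 -0.1473] stall [ 0.0221 -0.1465]
L world [0.6391 0.1302] stall [0.0222 0.1335]
```

The force has risen to 10 N and the tray is parallel to the stall, so it is at the rear rail. I'll back off along −x, lift and check.

```bash
python3 -m jog '[[[-0.01,-0.001,0,0,0,0,60],[-0.05,-0.007,0,0,0,0,60],[-0.09,-0.012,0,0,0,0,60],[-0.13,-0.017,0.02,0,0,0,60],[-0.17,-0.023,0.05,0,0,0,60],[-0.21,-0.028,0.08,0,0,0,60],[-0.25,-0.033,0.1,0,0,0,60],[-0.26,-0.033,0.12,0,0,0,60],[-0.26,-0.033,0.12,0,0,0,60]]]'
python3 - <<'E'
from h import *
tray('top','pics/tf.png');tray('scene','pics/sf.png')
a=cv2.imread('pics/tf.png')[120:260,150:400]; b=cv2.imread('pics/sf.png')[190:300,150:430]
cv2.imwrite('pics/ff.png',np.vstack([cv2.resize(a,(560,314)),cv2.resize(b,(560,220))]))
E
```

```text
clock: 13.15
eef_pos: [0.3545, -0.0359, 0.1492]
tool_rot: [-0.067, 0.998, -0.0, 0.002]
ft_force: [-0.1, -0.0, 0.3]
grip_width: 0.0649
top c [ 0.6553 -0.0083] len 0.27 yaw 7.6 stallyaw -0.1
R world [ 0.6739 -0.1471] stall [ 0.0195 -0.146 ]
L world [0.6368 0.1304] stall [0.0199 0.134 ]
scene c [ 0.6581 -0.0086] len 0.275 yaw 7.6 stallyaw -0.1
R world [ 0.6767 -0.1473] stall [ 0.0222 -0.1466]
L world [0.6394 0.1302] stall [0.0225 0.1334]
```

View pics/ff.png

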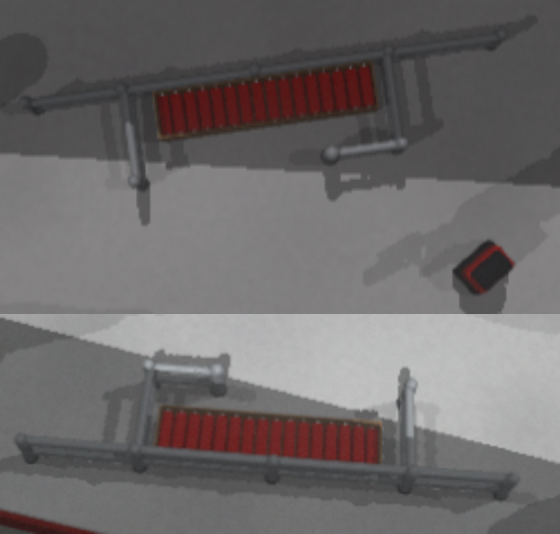

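Both views show the tray flush against the rear rail, inside both ends, with the robot clear. I'm handing the job in.

```bash
python3 -c "
from workcell import bot
print(bot.job_done())"
```

```text
the job is handed in; nothing more can be done
None
```

The tray is in the stall, lying lengthwise against the rear rail, and I handed the job in at about 13 s of the 72 s allowed. I pushed the right end round to about 24° to the stall. I then pushed the tray lengthwise from its left end until the right end was behind the front post, swung the left end in, and pushed it square to the rail.

**On the way:** the top camera put the right end at x ≈ +0.017, y ≈ −0.11 m in the stall frame, with the left end at x ≈ −0.10 m. That meets the intermediate condition.

**At the end (stall frame; limits are x 0.006 to 0.03 m, y within ±0.165 m):**

| Camera | Right end x, y (m) | Left end x, y (m) |
|---|---|---|
| Top | 0.0195, −0.146 | 0.020, 0.134 |
| Scene | 0.022, −0.147 | 0.0225, 0.133 |

- **Disagreement:** the two cameras differ by about 3 mm in x, up to 7 mm while the tray was going in, but both final readings are inside the limits.
- **Forces:** the highest reading I saw at the end of a move was about 12 N, in the final push against the rail.
- **Robot clear:** the arm was backed off and touching nothing before handing in.
- **Not measured:** I did not re-measure the stamp, calculator and jar. They look unmoved in the later pictures and the arm never worked near them. I did not measure the tray's height or tilt either; it looks flat in the last view.

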